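Feel the clamp gap on a microscope stage with a taper gauge

TASK

Pick up the blue-handled taper gauge and slide its blade, lying flat on the black stage plate and pointing straight into the gap, in under the aluminium clamp plate until it drags snugly between the two plates. Do it gently, without forcing it, and leave everything else on the bench where it is. Finish while still gripping the gauge, holding it motionless and snug at that depth so that it can be read.

Things in the scene. Friction and masses are not known exactly. Their poses are not given: they have to be found in the camera images.
- gauge: loose taper gauge, about 0.09 kg, lying flat on the bench: blue handle 60 mm long (x), 16 wide (y), 27 high, yellow band near its blade end, and a steel wedge blade with dark marks. Origin: centre of the handle's underside; x points along the blade to its tip, z up. It lies in one of three places, marker and wrench in the other two.
- tip (a point): tip of the gauge's blade, on its underside, 110 mm from the gauge's origin along x. The blade is 16 mm wide and 80 mm long (x = 30 to 110); its underside is flat, flush with the handle's underside; its upper face slopes from 1.5 mm thick at the tip to 7.5 mm at the handle
- stage: fixed black stage plate 120 x 120 mm, 12 mm thick, on four feet, upper face 45 mm above the bench. Origin: at bench level below the middle of the gap's mouth; x points level into the gap (roughly away from the robot), y left, z up. The plate reaches from x = -30 (open ledge in front of the mouth) to 90 mm, y = -60 to 60 mm.
- mouth (a point): middle of the gap's mouth, on the stage plate's upper face, 45 mm above the stage's origin, directly below the clamp plate's front edge; axes as the stage's. The gap is even, 3.2 to 5.0 mm high, different each time, so the blade becomes snug with its tip some 20 to 55 mm past the mouth; before that it drags only if pressed down on the stage plate, by 0.5 to 0.7 of that press
- clamp: fixed aluminium clamp plate over the stage plate: x = 0 to 65, y = -55 to 55 mm, 10 mm thick; two posts at x = 45, y = +-43 with brass nuts, 30 mm tall. Origin: middle of its lower front edge; axes as the stage's. Rigid: once wedged, drag grows 1 to 2 N per mm; 5 to 12 N is snug; over 30 N on the plate is forcing.
- marker: bystander: white and red marker pen 125 mm long and 16 mm thick, lying along its x; origin under its middle
- wrench: bystander: small flat steel wrench 130 mm long, lying along its x; origin under its middle
- bottle: bystander: amber bottle 66 mm in diameter, 150 mm high, standing; origin under its centre
- dish: bystander: clear covered culture dish 90 mm in diameter, 17 mm high; origin under its centre
- slidebox: bystander: green slide box 92 x 142 x 34 mm; origin under its centre
- flask: bystander: conical glass flask with a dark stopper, 72 mm in diameter, 118 mm high; origin under its centre
Mind the look-alikes: they are no part of the job. Leave any red look-alike of the gauge alone. Several things have the shape of the stage; the one meant has the colours described above.

How it is judged (in metres and radians):
On the way:
1. the gauge's tip has entered the gap, blade flat and pointing straight in (x of tip in the frame of mouth above 0.004 m and y of tip in the frame of mouth between -0.025 and 0.025 m and z of tip in the frame of mouth between -0.003 and 0.005 m and angle between the x axis of gauge and the x axis of stage, either way round below 0.2 rad), for 0.05 s.
At the end, for the whole second after the job is handed in: Gauge still gripped (over 3 N), at rest (under 10 mm/s), flat (0.12 rad), pointing straight in (0.2 rad, 25 mm off middle), tip 15 to 65 mm past the mouth at plate level, and snug: pressing the clamp plate with over 1 N and the stage plate with over 0.5 N (x of tip in the frame of mouth between 0.015 and 0.065 m and y of tip in the frame of mouth between -0.025 and 0.025 m and z of tip in the frame of mouth between -0.003 and 0.005 m and angle between the x axis of gauge and the x axis of stage, either way round below 0.2 rad and angle between gauge's own z axis and vertical below 0.12 rad and contact force between gauge and clamp above 1 N and contact force between gauge and stage above 0.5 N and contact force between the fingers and gauge above 3 N and linear speed of gauge below 0.01 m/s); the arm keeps its last pose, push and grip.
It fails at once if the gauge is forced: it presses on the clamp plate with more than 30 N (contact force between gauge and clamp above 30 N).
It fails at once if the marker, wrench, bottle, dish, slide box or flask is moved by more than 20 mm (distance of any of marker, wrench, bottle, dish, slidebox, flask from where it was at the start of the episode above 0.02 m).
It also fails if it takes over 64 s, if anything falls off the work surface, if the arm or the gripper's body presses on something with over 40 N, if the wrist force passes 120 N, or if a joint passes its speed limit or range.

ROBOT

A 6-joint arm with a two-finger parallel gripper is mounted at the origin on the work surface. World frame = base frame: x ahead of the robot, y to its left, z up, the work surface at z = 0. Lengths are in m, angles in degrees, forces in N, time in s.
With the tool pointing down it reaches from about 0.3 to 0.75 m from the base axis. Payload 8.5 kg.
Tool frame: the origin (TCP) lies midway between the tips of the shut fingers; the grasp point (between the pads) lies 19 mm behind it; z points along the fingers, y is the line along which they close (so a half turn about z gives the same grasp; the last joint's range is limited). The gripper opens to 85 mm and grips with 20 to 120 N. Pads are 22 mm wide; open, the fingers measure 114 mm over their backs; the gripper's body (76 mm by 85 mm) begins 54 mm behind the grasp point. The pads swing forward as they close: fully open they stand 13 mm farther back than shut.
Start: joints at [-87.737, 21.807, 74.336, -0, 83.858, -12.336], TCP at [0.139, -0.532, 0.231] pointing down, gripper open.
Joint ranges: [-178.18, 178.18], [-50.72, 133.34], [12.68, 142.11], [-81.47, 261.47], [9.98, 163.14], [-165.26, 165.26]. Speed limits (degrees/s): [136.94, 136.94, 180, 180, 180, 180].

INTERFACE

Orientations are given as a 3x3 rotation matrix whose columns are the frame's x, y, z axes.
In Python, from rig import env, get_image, close_job gives the robot as it stands.
- The arm moves only by the tool step_arm, never from a script. Its argument "targets" is a list of rows, each a list of 2 entries, a list of its own where there are three numbers: the shift along the tool's x, y, z as a fraction of full scale, then the turn, a rotation vector about the tool's x, y, z as a fraction of full scale. In form: [[[x, y, z], [wx, wy, wz]], ...]. A call has 1 to 10 rows; each row is the pose to reach, as a shift and turn from the pose commanded when the call began, along the tool's axes at that moment; what a row does not reach only later rows make up. Full scale, the value 1, is 0.3 m for a shift and 45 degrees for a turn. A row lasts 1/12 s, in which the tool goes at most 41.7 mm and 7.16 degrees, less where a joint would pass 70% of its speed; a pose out of reach is approached as far as the arm can. A call with a number of a shift or a turn outside -1 to 1 is refused whole. A call with a gripper value outside its range is refused whole. "jaw" is the finger opening in mm, from 0 to 85.4, set as the call begins (left out, the last holds). The fingers move at their own pace and stop on an object; "grip_force" is the grip in N (left out, the last holds). Time passes only in rows, so rows that repeat a pose let the fingers close. It gives the time, the measured TCP pose, the force, the opening and the grip force at its end, in the units of the state.
- env.observe(): the state, without advancing time (a new reading comes with each control period).
- get_image(name): name is "scene" or "top" or "wrist"; returns a dict with "img" (480x640x3 uint8, red, green, blue), "z_map" (480x640 float32, m along the optical axis (not along the pixel's ray), 0 where there is no reading), "intrinsics" (3x3 intrinsics, pixels), "rvec" (rotation vector, rad) and "tvec" (3), from world to camera coordinates, as OpenCV has them. Camera axes: x right, y down, z forward; pixel columns grow to the right and rows downward; lengths in m; the calibration is good to about 2 mm. A picture is of the moment at which its call begins.
- close_job(): hands the job in; it is judged then, once.
The state is a dict: "time_s": time; "q": joint angles; "qvel": joint speeds; "joint_efforts": joint torques, N m; "position": TCP position; "tool_rot": TCP orientation; "ft_force": force on the tool from outside, world axes, zero at the start; "wrist_torque": the same for the moment, N m; "grip_width": finger opening in m; "gripper_force": force on a finger pad.
Only numpy, scipy, OpenCV 4.12 (cv2) and the standard library are available. Lean on these libraries where they do the work, as an engineer would, in place of code of your own. Each camera call takes 0.05 s, during which the arm holds its last target. There are 200 camera calls.

## Working session

There is one attempt and no reset: what is moved stays moved. The work goes in short steps, Python scripts to look and compute and a tool call to move; the robot and the scene stay as the last step left them, time stands still between calls to the robot, and variables do not carry over. Pictures are saved under pics/ and viewed, at most 10 in all, crops included, and the job is handed in when it is done.

Besides the shell and the picture viewer there is one more tool, called after "Request:" as name(argument=value, ...) on one line, values as JSON. step_arm: Moves the arm, as the interface text tells. Its arguments: {"type":"object","properties":{"targets":{"type":"array","items":{"type":"array"}},"jaw":{"type":"number"},"grip_force":{"type":"number"}},"required":["targets"]}

```bash
mkdir -p pics
cat > h.py <<'E'
import numpy as np, cv2
from rig import env,get_image,close_job
def snap(n,f=None):
    d=get_image(n)
    if f: cv2.imwrite('pics/'+f,d['img'][:,:,::-1])
    return d
def world(d):
    K=d['intrinsics'];R=cv2.Rodrigues(np.array(d['rvec'],float))[0];t=np.array(d['tvec'],float).ravel()
    z=d['z_map'];v,u=np.mgrid[:480,:640]
    c=np.stack([(u-K[0,2])/K[0,0]*z,(v-K[1,2])/K[1,1]*z,z],-1)
    w=(c-t)@R; w[z==0]=np.nan
    return w
E
python3 - <<'E'
from h import *
for n in('top','scene'):
    d=snap(n,n+'0.png'); np.savez('/tmp/'+n,**{k:np.array(v) for k,v in d.items()})
o=env.observe();print(o['time_s'],o['position'],o['tool_rot'],o['ft_force'])
E
```

```text
0.1 [ 0.13861512 -0.53198148  0.230786  ] [[ 9.67712040e-01  2.52058337e-01 -4.75002153e-05]
 [ 2.52058184e-01 -9.67711208e-01  1.29959109e-03]
 [ 2.81606277e-04 -1.26960276e-03 -9.99999154e-01]] [-0.22276692 -0.03472485  0.31691848]
```

View pics/top0.png

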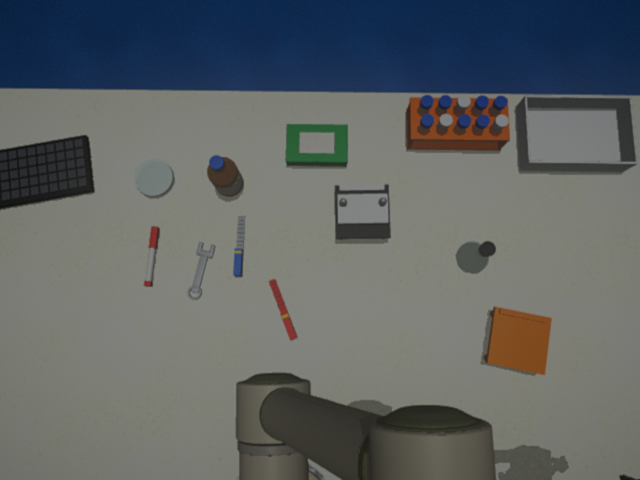

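View pics/scene0.png

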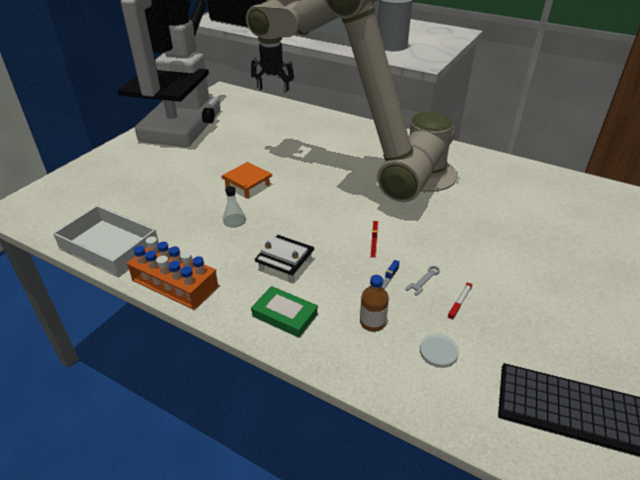

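The top view shows the gauge with its handle at about (238,263) and blade tip at (241,217). The black stage with the aluminium plate is at (362,213), its ledge facing the robot. The red look-alike is at (283,310).

Run:
```python
from h import *
d=dict(np.load('/tmp/top.npz'));w=world(d);im=d['img'].astype(int)
hsv=cv2.cvtColor(d['img'],cv2.COLOR_RGB2HSV)
box=np.zeros((480,640),bool)
b=box.copy();b[205:285,225:255]=1
print('bench z',np.nanmedian(w[260:280,300:320,2]))
m=b&(hsv[...,0]>100)&(hsv[...,0]<130)&(hsv[...,1]>130)
p=w[m];p=p[np.isfinite(p[:,0])];print('handle',len(p),np.median(p,0),p.min(0),p.max(0))
g=w[b];g=g[g[:,2]>.0025];print('raised',len(g),g.min(0),g.max(0))
pts=g[:,:2].astype(np.float32);print(cv2.minAreaRect(pts), cv2.fitLine(pts,cv2.DIST_L2,0,.01,.01).ravel())
hp=p[p[:,2]>.02][:,:2].astype(np.float32);print('handle top',cv2.minAreaRect(hp))
b=box.copy();b[180:245,328:397]=1
for lo,hi in((.035,.05),(.054,.066),(.07,.1)):
    q=w[b&(w[...,2]>lo)&(w[...,2]<hi)];print(lo,len(q),np.median(q[:,2]),cv2.minAreaRect(q[:,:2].astype(np.float32)))
    if lo==.07: print(q)
print('px/mm', d['intrinsics'][0,0]/np.nanmedian(d['z_map']))
for n in('top','scene'):
    dd=dict(np.load(f'/tmp/{n}.npz'));R=cv2.Rodrigues(dd['rvec'])[0];print(n,-R.T@dd['tvec'].ravel())
```

```text
bench z 0.00016061903840859358
handle 137 [0.52675101 0.11063288 0.02705265] [0.504375   0.10411606 0.02216064] [0.56095197 0.11810751 0.03297633]
raised 691 [0.4870004  0.07548649 0.00250273] [0.66760135 0.14911684 0.03297633]
((0.5773481726646423, 0.11241002380847931), (0.18168315291404724, 0.0668446272611618), 2.4777073860168457) [0.9986365  0.05220277 0.5661082  0.1111475 ]
handle top ((0.5326622128486633, 0.11108170449733734), (0.013986503705382347, 0.05656667426228523), 89.84659576416016)
0.035 1316 0.04528525413123728 ((0.6476454734802246, -0.16293098032474518), (0.12103809416294098, 0.12035900354385376), 1.7633451223373413)
0.054 1373 0.05905883629786508 ((0.6594834327697754, -0.16240905225276947), (0.08540226519107819, 0.11003124713897705), 2.25900936126709)
0.07 61 0.0736472304447086 ((0.6618055701255798, -0.16314199566841125), (0.015975231304764748, 0.09948248416185379), 0.9321910738945007)
[[ 0.66909031 -0.11987629  0.07030461]
 [ 0.66779914 -0.20549752  0.07951705]
 [ 0.67026731 -0.20860482  0.07081539]
 [ 0.66582745 -0.11332869  0.07364723]
 [ 0.66668104 -0.11555718  0.
[... 1601 characters left out ...]
489116]
 [ 0.66141664 -0.21289613  0.07070364]
 [ 0.65746341 -0.11994836  0.07192709]
 [ 0.65833972 -0.20182693  0.07323828]
 [ 0.65835292 -0.2103924   0.07366847]
 [ 0.65524084 -0.11350095  0.07153371]
 [ 0.65528841 -0.11566278  0.07147686]
 [ 0.65479564 -0.11992679  0.0735725 ]
 [ 0.65664923 -0.19988411  0.07111478]
 [ 0.65614862 -0.201833    0.07310914]
 [ 0.65683441 -0.20424648  0.07066436]
 [ 0.65635098 -0.20619499  0.07259401]
 [ 0.65691771 -0.20856995  0.07059515]
 [ 0.65328476 -0.11786565  0.07074506]
 [ 0.65311507 -0.12000593  0.07151095]
 [ 0.65342868 -0.12219649  0.07044618]]
px/mm 441.7440974822314
top [ 0.37303397 -0.09115901  1.13244177]
scene [1.54103932 0.46399921 0.97584981]
```

Request:
step_arm(targets=[[[0.905, -0.872, 0], [0, 0, 0]], [[0.905, -0.872, 0], [0, 0, 0]], [[0.905, -0.872, 0], [0, 0, 0]], [[0.905, -0.872, 0], [0, 0, 0]], [[0.905, -0.872, 0], [0, 0, 0]], [[0.905, -0.872, 0], [0, 0, 0]], [[0.905, -0.872, 0], [0, 0, 0]], [[0.905, -0.872, 0], [0, 0, 0]], [[0.905, -0.872, 0], [0, 0, 0]], [[0.905, -0.872, 0], [0, 0, 0]]], jaw=60)

```text
time_s: 0.93
position: [0.3373, -0.2051, 0.2313]
tool_rot: [[0.966, 0.258, 0.001], [0.258, -0.966, 0.002], [0.001, -0.002, -1.0]]
ft_force: [0.2, -0.7, 0.7]
grip_width: 0.0599
gripper_force: 0.0
```

Request:
step_arm(targets=[[[0.905, -0.872, 0], [0, 0, 0.39]], [[0.905, -0.872, 0], [0, 0, 0.39]], [[0.905, -0.872, 0], [0, 0, 0.39]], [[0.905, -0.872, 0], [0, 0, 0.39]], [[0.905, -0.872, 0], [0, 0, 0.39]], [[0.905, -0.872, 0], [0, 0, 0.39]], [[0.905, -0.872, 0], [0, 0, 0.39]], [[0.905, -0.872, 0], [0, 0, 0.39]], [[0.905, -0.872, 0], [0, 0, 0.39]], [[0.905, -0.872, 0], [0, 0, 0.39]]])

```text
time_s: 1.77
position: [0.5333, 0.114, 0.2308]
tool_rot: [[0.999, -0.049, -0.0], [-0.049, -0.999, 0.001], [-0.0, -0.0, -1.0]]
ft_force: [-0.1, 0.3, -0.6]
grip_width: 0.0597
gripper_force: 0.0
```

Run:
```python
from h import *
d=snap('wrist','w1.png'); np.savez('/tmp/w1',**{k:np.array(v) for k,v in d.items()})
o=env.observe();print(o['time_s'],o['position'],o['tool_rot'],o['ft_force'],o['q'])
```

```text
1.8167 [0.53447476 0.11604846 0.23044255] [[ 9.98857073e-01 -4.77969243e-02  4.43790346e-05]
 [-4.77969308e-02 -9.98855637e-01  1.69422218e-03]
 [-3.66503602e-05 -1.69440699e-03 -9.99998564e-01]] [-2.04925679  1.47008158 -1.74153564] [-0.2024544  21.52451628 74.93318133  0.09770052 83.54011199 92.52616339]
```

View pics/w1.png

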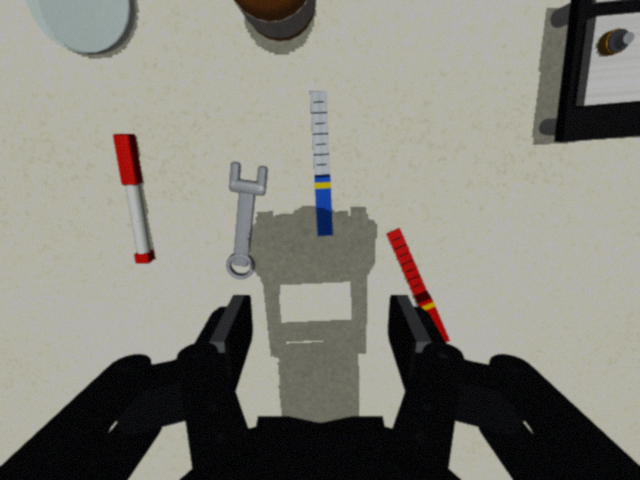

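The wrist view shows the gauge clearly: tip at (318,92), yellow band at (322,185), handle end at (325,235). The wrench is about 45 mm to the left of the handle.

Run:
```python
from h import *
d=dict(np.load('/tmp/w1.npz'));w=world(d);hsv=cv2.cvtColor(d['img'],cv2.COLOR_RGB2HSV)
b=np.zeros((480,640),bool);b[80:245,300:345]=1
K=d['intrinsics'];print(K[0,0],-cv2.Rodrigues(d['rvec'])[0].T@d['tvec'].ravel())
print('bench',np.nanmedian(w[120:160,220:290,2]))
q=w[b&(w[...,2]>.021)];print('handletop',len(q),np.median(q[:,2]),cv2.minAreaRect(q[:,:2].astype(np.float32)),q.min(0),q.max(0))
q=w[b&(w[...,2]>.0015)];print('all',len(q),cv2.minAreaRect(q[:,:2].astype(np.float32)),q.min(0),q.max(0))
for r in range(90,240,12):
    s=w[r,300:345];s=s[s[:,2]>.0012];print(r,len(s),s.mean(0).round(4) if len(s) else '',np.ptp(s[:,1]).round(4) if len(s) else'')
s=w[:,:,:][100:200,232:272];s=s[s[...,2]>.002];print('wrench y min',s.min(0),s.max(0))
```

```text
353.42880732962556 [0.61179989 0.10968828 0.37295288]
bench -0.00037115792823407456
handletop 947 0.02671364858180432 ((0.5322219729423523, 0.11034118384122849), (0.015999509021639824, 0.06022119149565697), 89.98388671875) [0.50211148 0.10233447 0.02100166] [0.56233243 0.11834087 0.02896941]
all 2254 ((0.5693218111991882, 0.1100592166185379), (0.04452461376786232, 0.1632845103740692), 88.93632507324219) [0.48758154 0.08638414 0.00150196] [0.65107314 0.13235243 0.02896941]
90 1 [0.643  0.1137 0.0012] 0.0
102 13 [0.6318 0.1098 0.0024] 0.0156
114 17 [0.6208 0.1112 0.0027] 0.0198
126 16 [0.6094 0.11   0.0037] 0.0149
138 18 [0.5979 0.1104 0.0042] 0.0263
150 17 [0.5862 0.1095 0.005 ] 0.0183
162 16 [0.5744 0.1107 0.0063] 0.0153
174 16 [0.5624 0.1113 0.0068] 0.0249
186 17 [0.5533 0.1103 0.0269] 0.0157
198 17 [0.5411 0.1118 0.0255] 0.0303
210 16 [0.529  0.11   0.0265] 0.015
222 16 [0.5167 0.1105 0.027 ] 0.0152
234 16 [0.5038 0.1101 0.0268] 0.0154
wrench y min [0.53896029 0.16259894 0.00205242] [0.63074753 0.20456814 0.00964502]
```

Request:
step_arm(targets=[[[0, 0, 0.14], [0, 0, -0.061]], [[0, 0, 0.28], [0, 0, -0.061]], [[0, 0, 0.4], [0, 0, -0.061]], [[0, 0, 0.5], [0, 0, -0.061]], [[0, 0, 0.56], [0, 0, -0.061]], [[0, 0, 0.56], [0, 0, -0.061]], [[0, 0, 0.56], [0, 0, -0.061]], [[0, 0, 0.56], [0, 0, -0.061]]], jaw=46)

```text
time_s: 2.48
position: [0.533, 0.1108, 0.0646]
tool_rot: [[1.0, -0.004, 0.002], [-0.004, -1.0, -0.0], [0.002, 0.0, -1.0]]
ft_force: [0.4, -0.8, 0.3]
grip_width: 0.046
gripper_force: 0.0
```

Request:
step_arm(targets=[[[0, 0, 0.07], [0, 0, 0]], [[0, 0, 0.13], [0, 0, 0]], [[0, 0, 0.18], [0, 0, 0]], [[0, 0, 0.205], [0, 0, 0]], [[0, 0, 0.205], [0, 0, 0]], [[0, 0, 0.205], [0, 0, 0]]])

```text
time_s: 2.98
position: [0.5329, 0.1109, 0.0029]
tool_rot: [[1.0, -0.004, 0.002], [-0.004, -1.0, -0.0], [0.002, 0.0, -1.0]]
ft_force: [0.3, -0.7, -0.5]
grip_width: 0.0459
gripper_force: 0.0
```

Request:
step_arm(targets=[[[0, 0, 0], [0, 0, 0]], [[0, 0, 0], [0, 0, 0]], [[0, 0, 0], [0, 0, 0]], [[0, 0, 0], [0, 0, 0]], [[0, 0, 0], [0, 0, 0]], [[0, 0, 0], [0, 0, 0]], [[0, 0, 0], [0, 0, 0]], [[0, 0, 0], [0, 0, 0]]], jaw=0, grip_force=60)

```text
time_s: 3.65
position: [0.5329, 0.111, 0.003]
tool_rot: [[1.0, -0.004, 0.002], [-0.004, -1.0, -0.0], [0.002, 0.0, -1.0]]
ft_force: [-1.6, -0.2, 6.6]
grip_width: 0.0148
gripper_force: 59.6
```

Request:
step_arm(targets=[[[0, 0, -0.1], [0, 0, 0]], [[0, 0, -0.2], [0, 0, 0]], [[0, 0, -0.3], [0, 0, 0]], [[0, 0, -0.4], [0, 0, 0]], [[0, 0, -0.45], [0, 0, 0]], [[0, 0, -0.45], [0, 0, 0]], [[0, 0, -0.45], [0, 0, 0]]])

```text
time_s: 4.23
position: [0.5321, 0.111, 0.1371]
tool_rot: [[1.0, -0.003, 0.001], [-0.003, -1.0, -0.0], [0.001, 0.0, -1.0]]
ft_force: [0.1, -0.7, -1.8]
grip_width: 0.015
gripper_force: 58.7
```

Request:
step_arm(targets=[[[-0.02, 0.1, 0], [0, 0, 0]], [[-0.04, 0.22, 0], [0, 0, 0]], [[-0.06, 0.34, 0], [0, 0, 0]], [[-0.08, 0.46, 0], [0, 0, -0.045]], [[-0.1, 0.58, 0], [0, 0, -0.045]], [[-0.12, 0.7, 0], [0, 0, -0.045]], [[-0.15, 0.82, 0], [0, 0, -0.045]], [[-0.15, 0.93, 0], [0, 0, -0.045]], [[-0.15, 0.93, 0], [0, 0, -0.045]], [[-0.15, 0.93, 0], [0, 0, -0.045]]])

```text
time_s: 5.07
position: [0.4854, -0.169, 0.1351]
tool_rot: [[1.0, 0.029, -0.003], [0.029, -1.0, 0.002], [-0.003, -0.002, -1.0]]
ft_force: [-0.1, 0.4, -0.9]
grip_width: 0.0151
gripper_force: 58.9
```

Request:
step_arm(targets=[[[0, 0, 0], [0, 0, 0]], [[0, 0, 0], [0, 0, 0]], [[0, 0, 0], [0, 0, 0]], [[0, 0, 0], [0, 0, 0]]])

```text
time_s: 5.4
position: [0.4863, -0.1669, 0.1367]
tool_rot: [[0.999, 0.033, -0.0], [0.033, -0.999, 0.0], [-0.0, -0.0, -1.0]]
ft_force: [0.0, 0.5, -1.4]
grip_width: 0.0152
gripper_force: 58.9
```

Run:
```python
from h import *
d=snap('wrist','w2.png'); np.savez('/tmp/w2',**{k:np.array(v) for k,v in d.items()})
o=env.observe();print(o['time_s'],o['position'],o['tool_rot'],o['ft_force'],o['wrist_torque'])
```

```text
5.45 [ 0.48628784 -0.16709643  0.13677599] [[ 9.99455762e-01  3.29872745e-02 -1.40415202e-04]
 [ 3.29872926e-02 -9.99455763e-01  1.28541760e-04]
 [-1.36098540e-04 -1.33103720e-04 -9.99999982e-01]] [ 0.60284399  0.96777796 -0.55988659] [-0.01617631 -0.02116827 -0.03456788]
```

View pics/w2.png

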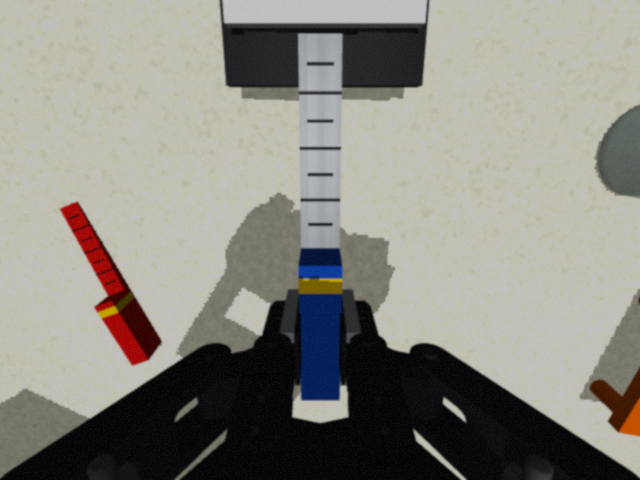

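The gauge is held straight, tip near (320,33), just in front of the clamp edge (row ~25). The stage ledge spans columns 224 to 424. Next I measure the alignment and the blade's pitch.

Run:
```python
from h import *
d=dict(np.load('/tmp/w2.npz'));w=world(d)
g=w[:245,290:350];g=g[g[...,2]>.10];
print('blade',len(g),g.min(0),g.max(0),cv2.minAreaRect(g[:,:2].astype(np.float32)))
print('blade top z fit',np.polyfit(g[:,0],g[:,2],1),'expected slope -0.075; z at tip',np.polyval(np.polyfit(g[:,0],g[:,2],1),g[:,0].max()))
l=cv2.fitLine(g[:,:2].astype(np.float32),cv2.DIST_L2,0,.01,.01).ravel();print('blade yaw',np.degrees(l[1]/l[0]),l)
h=w[290:345,300:342];h=h[np.isfinite(h[...,0])];h=h[h[:,2]>.1];c=np.linalg.lstsq(np.c_[h[:,:2],np.ones(len(h))],h[:,2],rcond=None)[0];print('handle top',np.median(h[:,2]),'slopes',c[:2])
for lo,hi in((.035,.05),(.054,.066)):
    q=w[:95,215:435];q=q[(q[...,2]>lo)&(q[...,2]<hi)];print(lo,len(q),np.median(q[:,2]),q.min(0),q.max(0))
# ledge front edge and clamp front edge per column
E1=[];E2=[]
for u in list(range(235,292,4))+list(range(350,415,4)):
    s=w[:100,u]
    a=s[(s[:,2]>.04)&(s[:,2]<.05)];b=s[(s[:,2]>.054)&(s[:,2]<.07)]
    if len(a):E1.append(a[a[:,0].argmin()][:2])
    if len(b):E2.append(b[b[:,0].argmin()][:2])
for E in(E1,E2):
    E=np.array(E);p=np.polyfit(E[:,1],E[:,0],1);print('edge',p,'x at y=-.164',np.polyval(p,-.164),'yaw',-np.degrees(p[0]))
for r in(40,55,70):
    s=w[r];k=(s[:,2]>.04)&(s[:,2]<.05)&(np.arange(640)>200)&(np.arange(640)<440);print(r,s[k][:,:2].min(0),s[k][:,:2].max(0),'mid y',(s[k][:,1].min()+s[k][:,1].max())/2)
```

```text
blade 8721 [ 0.51695217 -0.17404501  0.13267331] [ 0.59599915 -0.15577663  0.14220605] ((0.5563182234764099, -0.16489344835281372), (0.0790211483836174, 0.016117971390485764), 1.9176348447799683)
blade top z fit [-0.07746415  0.18072357] expected slope -0.075; z at tip 0.13455500277447896
blade yaw 1.8907324 [ 0.999456    0.03298156  0.5590838  -0.16481943]
handle top 0.16034571216997917 slopes [-0.00642133 -0.04713584]
0.035 9721 0.04467145327429522 [ 0.5851373  -0.2263965   0.03723172] [ 0.63403776 -0.10464182  0.04998304]
0.054 5188 0.05864216403341574 [ 0.61506112 -0.22011765  0.05401829] [ 0.62995999 -0.10982795  0.06146459]
edge [-0.03160216  0.58186694] x at y=-.164 0.5870496980853662 yaw 1.810670292525182
edge [-0.03276265  0.61148533] x at y=-.164 0.6168584092604882 yaw 1.877161502917937
40 [ 0.60951567 -0.22546708] [ 0.61382406 -0.10542087] mid y -0.1654439740027084
55 [ 0.60149895 -0.22579092] [ 0.60579153 -0.10609684] mid y -0.165943878994111
70 [ 0.59349043 -0.22522765] [ 0.597584   -0.10608494] mid y -0.1656562925167402
```

Request:
step_arm(targets=[[[0, 0.006, 0.08], [0, 0, 0]], [[0, 0.006, 0.15], [0, 0, 0]], [[0, 0.006, 0.21], [0, 0, 0]], [[0, 0.006, 0.25], [0, 0, 0]], [[0, 0.006, 0.27], [0, 0, 0]], [[0, 0.006, 0.283], [0, 0, 0]], [[0, 0.006, 0.283], [0, 0, 0]], [[0, 0.006, 0.283], [0, 0, 0]], [[0, 0.006, 0.283], [0, 0, 0]], [[0, 0.006, 0.283], [0, 0, 0]]], grip_force=90)

```text
time_s: 6.28
position: [0.4866, -0.1698, 0.0526]
tool_rot: [[0.999, 0.032, 0.001], [0.032, -0.999, -0.001], [0.001, 0.001, -1.0]]
ft_force: [-0.4, 0.6, -1.0]
grip_width: 0.0139
gripper_force: 91.3
```

Request:
step_arm(targets=[[[0, 0, 0], [0, 0, 0]], [[0, 0, 0], [0, 0, 0]], [[0, 0, 0], [0, 0, 0]], [[0, 0, 0], [0, 0, 0]], [[0, 0, 0], [0, 0, 0]], [[0, 0, 0], [0, 0, 0]]])

```text
time_s: 6.78
position: [0.4863, -0.1697, 0.0519]
tool_rot: [[0.999, 0.032, -0.0], [0.032, -0.999, 0.0], [-0.0, -0.0, -1.0]]
ft_force: [0.3, 0.1, -0.9]
grip_width: 0.0144
gripper_force: 91.3
```

Request:
step_arm(targets=[[[0, 0, 0.002], [0, 0, 0]], [[0, 0, 0.002], [0, 0, 0]], [[0, 0, 0.002], [0, 0, 0]], [[0, 0, 0.002], [0, 0, 0]]])

```text
time_s: 7.12
position: [0.4863, -0.1697, 0.0513]
tool_rot: [[0.999, 0.032, -0.0], [0.032, -0.999, 0.0], [-0.0, -0.0, -1.0]]
ft_force: [-0.2, 0.6, -0.3]
grip_width: 0.0142
gripper_force: 91.3
```

Request:
step_arm(targets=[[[0, 0, 0.002], [0, 0, 0]], [[0, 0, 0.002], [0, 0, 0]], [[0, 0, 0.002], [0, 0, 0]], [[0, 0, 0.002], [0, 0, 0]]])

```text
time_s: 7.45
position: [0.4863, -0.1697, 0.0507]
tool_rot: [[0.999, 0.032, 0.0], [0.032, -0.999, 0.0], [0.0, -0.0, -1.0]]
ft_force: [-0.4, -1.0, 0.2]
grip_width: 0.0145
gripper_force: 91.3
```

Request:
step_arm(targets=[[[0, 0, 0.002], [0, 0, 0]], [[0, 0, 0.002], [0, 0, 0]], [[0, 0, 0.002], [0, 0, 0]], [[0, 0, 0.002], [0, 0, 0]]])

```text
time_s: 7.78
position: [0.4863, -0.1697, 0.0501]
tool_rot: [[0.999, 0.032, -0.0], [0.032, -0.999, -0.0], [-0.0, 0.0, -1.0]]
ft_force: [0.3, -1.3, -0.9]
grip_width: 0.0143
gripper_force: 91.3
```

Request:
step_arm(targets=[[[0, 0, 0.002], [0, 0, 0]], [[0, 0, 0.002], [0, 0, 0]], [[0, 0, 0.002], [0, 0, 0]], [[0, 0, 0.002], [0, 0, 0]]])

```text
time_s: 8.12
position: [0.4863, -0.1697, 0.0495]
tool_rot: [[0.999, 0.032, -0.0], [0.032, -0.999, 0.0], [-0.0, -0.0, -1.0]]
ft_force: [-0.3, 0.5, -1.2]
grip_width: 0.0142
gripper_force: 91.3
```

Request:
step_arm(targets=[[[0, 0, 0.002], [0, 0, 0]], [[0, 0, 0.002], [0, 0, 0]], [[0, 0, 0.002], [0, 0, 0]], [[0, 0, 0.002], [0, 0, 0]]])

```text
time_s: 8.45
position: [0.4863, -0.1697, 0.0489]
tool_rot: [[0.999, 0.032, -0.0], [0.032, -0.999, -0.0], [-0.0, 0.0, -1.0]]
ft_force: [0.7, -0.0, -0.7]
grip_width: 0.0146
gripper_force: 91.3
```

```bash
cat > m.py <<'E'
from h import *
import sys
d=snap('wrist',sys.argv[1]); w=world(d)
b=w[:250,304:336].reshape(-1,3); u=np.array([np.cos(.0325),np.sin(.0325)])
b=b[np.isfinite(b[:,0])]
s=(b[:,:2]-[.617,-.165])@u
for a in np.arange(-.1,.005,.01):
    k=(s>a)&(s<a+.01)&(b[:,2]>.04)
    if k.sum()>5: print('s %.3f n %d z %.4f'%(a+.005,k.sum(),np.median(b[k,2])))
l=np.concatenate([w[:150,240:285].reshape(-1,3),w[:150,355:400].reshape(-1,3)])
k=(l[:,2]>.04)&(l[:,2]<.052)&(l[:,0]<.61)&(l[:,0]>.59);print('ledge',np.median(l[k,2]),'clamp',np.median(l[(l[:,2]>.054)&(l[:,2]<.066),2]))
h=w[290:345,306:336].reshape(-1,3);h=h[h[:,2]>.06];c=np.linalg.lstsq(np.c_[h[:,:2],np.ones(len(h))],h[:,2],rcond=None)[0];print('handle top',np.median(h[:,2]),c[:2])
o=env.observe();print(o['time_s'],o['position'],o['ft_force'],o['wrist_torque'])
E
python3 m.py w3.png
```

```text
s -0.095 n 763 z 0.0524
s -0.085 n 780 z 0.0517
s -0.075 n 814 z 0.0508
s -0.065 n 834 z 0.0501
s -0.055 n 860 z 0.0494
s -0.045 n 909 z 0.0486
s -0.035 n 933 z 0.0478
s -0.025 n 924 z 0.0469
s -0.015 n 993 z 0.0447
ledge 0.044649997573987035 clamp nan
handle top 0.07243680667045198 [ 0.00445591 -0.00189992]
8.5 [ 0.48630556 -0.16969248  0.04892998] [-0.20113376 -0.28061909 -1.13131035] [-0.00272863  0.02378679  0.01978321]
  return _methods._mean(a, axis=axis, dtype=dtype,
  ret = ret.dtype.type(ret / rcount)
```

View pics/w3.png

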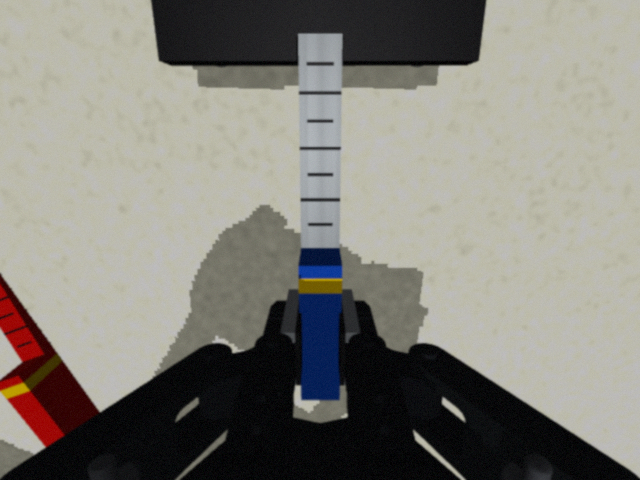

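The blade is about 0.45 mm above the ledge, level and straight. I'll lower it a touch and then slide it in.

Request:
step_arm(targets=[[[0, 0, 0.001], [0, 0, 0]], [[0, 0, 0.001], [0, 0, 0]], [[0, 0, 0.001], [0, 0, 0]], [[0, 0, 0.001], [0, 0, 0]]])

```text
time_s: 8.83
position: [0.4863, -0.1697, 0.0486]
tool_rot: [[0.999, 0.032, 0.0], [0.032, -0.999, -0.0], [0.0, 0.0, -1.0]]
ft_force: [-0.5, -0.1, -0.5]
grip_width: 0.0143
gripper_force: 91.3
```

Request:
step_arm(targets=[[[0.01, 0, 0], [0, 0, 0]], [[0.02, 0, 0], [0, 0, 0]], [[0.03, 0, 0], [0, 0, 0]], [[0.04, 0, 0], [0, 0, 0]], [[0.05, 0, 0], [0, 0, 0]], [[0.06, 0, 0], [0, 0, 0]], [[0.07, 0, 0], [0, 0, 0]], [[0.07, 0, 0], [0, 0, 0]], [[0.07, 0, 0], [0, 0, 0]]])

```text
time_s: 9.58
position: [0.5073, -0.1689, 0.0486]
tool_rot: [[0.999, 0.032, -0.0], [0.032, -0.999, 0.0], [-0.0, -0.0, -1.0]]
ft_force: [-0.0, -0.1, -1.5]
grip_width: 0.0141
gripper_force: 91.3
```

Request:
step_arm(targets=[[[0.005, 0, 0], [0, 0, 0]], [[0.01, 0, 0], [0, 0, 0]], [[0.015, 0, 0], [0, 0, 0]], [[0.02, 0, 0], [0, 0, 0]], [[0.025, 0, 0], [0, 0, 0]], [[0.03, 0, 0], [0, 0, 0]], [[0.035, 0, 0], [0, 0, 0]], [[0.035, 0, 0], [0, 0, 0]], [[0.035, 0, 0], [0, 0, 0]]])

```text
time_s: 10.33
position: [0.5178, -0.1687, 0.0486]
tool_rot: [[0.999, 0.032, -0.0], [0.032, -0.999, 0.0], [-0.0, -0.0, -1.0]]
ft_force: [-0.3, -0.3, -0.3]
grip_width: 0.014
gripper_force: 91.3
```

```bash
python3 m.py w4.png 2>/dev/null
```

```text
s -0.075 n 20 z 0.0522
s -0.065 n 771 z 0.0522
s -0.055 n 778 z 0.0515
s -0.045 n 815 z 0.0507
s -0.035 n 833 z 0.0499
s -0.025 n 861 z 0.0491
s -0.015 n 893 z 0.0484
s -0.005 n 948 z 0.0476
s 0.005 n 1234 z 0.0586
ledge 0.044649082514096425 clamp 0.05866839642273916
handle top 0.0721368727224517 [ 0.00460376 -0.00250502]
10.3833 [ 0.51772976 -0.1686662   0.04859046] [-0.39657516  0.30465072 -0.4427733 ] [-0.04692129  0.03884519 -0.02158471]
```

Request:
step_arm(targets=[[[0, 0, 0.001], [0, 0, 0]], [[0, 0, 0.001], [0, 0, 0]], [[0, 0, 0.001], [0, 0, 0]], [[0, 0, 0.001], [0, 0, 0]]])

```text
time_s: 10.72
position: [0.5177, -0.1687, 0.0483]
tool_rot: [[0.999, 0.032, -0.0], [0.032, -0.999, 0.0], [-0.0, -0.0, -1.0]]
ft_force: [0.8, -0.1, -1.0]
grip_width: 0.0143
gripper_force: 91.3
```

Request:
step_arm(targets=[[[0.005, 0, 0], [0, 0, 0]], [[0.01, 0, 0], [0, 0, 0]], [[0.015, 0, 0], [0, 0, 0]], [[0.02, 0, 0], [0, 0, 0]], [[0.025, 0, 0], [0, 0, 0]], [[0.03, 0, 0], [0, 0, 0]], [[0.035, 0, 0], [0, 0, 0]], [[0.035, 0, 0], [0, 0, 0]], [[0.035, 0, 0], [0, 0, 0]], [[0.035, 0, 0], [0, 0, 0]]])

```text
time_s: 11.55
position: [0.5282, -0.1683, 0.0483]
tool_rot: [[0.999, 0.032, -0.0], [0.032, -0.999, 0.0], [-0.0, -0.0, -1.0]]
ft_force: [0.4, -0.2, -1.9]
grip_width: 0.0141
gripper_force: 91.3
```

Request:
step_arm(targets=[[[0.005, 0, 0], [0, 0, 0]], [[0.01, 0, 0], [0, 0, 0]], [[0.015, 0, 0], [0, 0, 0]], [[0.015, 0, 0], [0, 0, 0]], [[0.015, 0, 0], [0, 0, 0]]])

```text
time_s: 11.97
position: [0.5328, -0.1682, 0.0483]
tool_rot: [[0.999, 0.032, 0.0], [0.032, -0.999, -0.0], [0.0, 0.0, -1.0]]
ft_force: [0.3, 0.9, -2.1]
grip_width: 0.0141
gripper_force: 91.3
```

Request:
step_arm(targets=[[[0.003, 0, 0], [0, 0, 0]], [[0.006, 0, 0], [0, 0, 0]], [[0.006, 0, 0], [0, 0, 0]], [[0.006, 0, 0], [0, 0, 0]]])

```text
time_s: 12.3
position: [0.5346, -0.1681, 0.0483]
tool_rot: [[0.999, 0.032, -0.0], [0.032, -0.999, -0.0], [-0.0, -0.0, -1.0]]
ft_force: [-0.2, 0.1, -0.4]
grip_width: 0.0144
gripper_force: 91.3
```

```bash
cat > f.py <<'E'
from h import *
F=[]
for i in range(8): get_image('wrist');o=env.observe();F.append(np.r_[o['ft_force'],o['wrist_torque']])
print(o['time_s'],np.round(o['position'],5),np.mean(F,0).round(2),np.std(F,0).round(2),o['gripper_force'],(o['tool_rot'][2]))
E
python3 f.py
```

```text
12.7 [ 0.53451 -0.16816  0.04832] [ 0.22 -0.   -0.77  0.   -0.   -0.  ] [0.27 0.52 0.46 0.03 0.03 0.04] 91.29315733909607 [-6.04630072e-05 -4.55770418e-05 -9.99999997e-01]
```

Request:
step_arm(targets=[[[0.003, 0, 0], [0, 0, 0]], [[0.006, 0, 0], [0, 0, 0]], [[0.006, 0, 0], [0, 0, 0]], [[0.006, 0, 0], [0, 0, 0]], [[0.006, 0, 0], [0, 0, 0]]])

```text
time_s: 13.12
position: [0.5364, -0.1681, 0.0483]
tool_rot: [[0.999, 0.032, -0.0], [0.032, -0.999, 0.0], [-0.0, -0.0, -1.0]]
ft_force: [-0.1, 0.4, -0.2]
grip_width: 0.0142
gripper_force: 91.3
```

Request:
step_arm(targets=[[[0.002, 0, 0], [0, 0, 0]], [[0.004, 0, 0], [0, 0, 0]], [[0.004, 0, 0], [0, 0, 0]], [[0.004, 0, 0], [0, 0, 0]], [[0.004, 0, 0], [0, 0, 0]]])

```text
time_s: 13.53
position: [0.5376, -0.168, 0.0483]
tool_rot: [[0.999, 0.032, 0.0], [0.032, -0.999, 0.0], [0.0, -0.0, -1.0]]
ft_force: [-0.2, 0.4, -0.8]
grip_width: 0.0144
gripper_force: 91.3
```

```bash
python3 f.py
```

```text
13.9333 [ 0.53754 -0.16805  0.04832] [-0.07  0.09 -0.66  0.01  0.    0.01] [0.2  0.51 0.39 0.03 0.03 0.02] 91.2928569316864 [-3.14886568e-05 -1.62253174e-05 -9.99999999e-01]
```

Request:
step_arm(targets=[[[0.002, 0, 0], [0, 0, 0]], [[0.004, 0, 0], [0, 0, 0]], [[0.004, 0, 0], [0, 0, 0]], [[0.004, 0, 0], [0, 0, 0]], [[0.004, 0, 0], [0, 0, 0]]])

```text
time_s: 14.35
position: [0.5387, -0.168, 0.0483]
tool_rot: [[0.999, 0.032, -0.0], [0.032, -0.999, 0.0], [-0.0, -0.0, -1.0]]
ft_force: [-0.3, 0.5, -0.1]
grip_width: 0.0145
gripper_force: 91.3
```

Request:
step_arm(targets=[[[0.002, 0, 0], [0, 0, 0]], [[0.004, 0, 0], [0, 0, 0]], [[0.004, 0, 0], [0, 0, 0]], [[0.004, 0, 0], [0, 0, 0]], [[0.004, 0, 0], [0, 0, 0]]])

```text
time_s: 14.77
position: [0.5399, -0.168, 0.0483]
tool_rot: [[0.999, 0.032, -0.0], [0.032, -0.999, 0.0], [-0.0, -0.0, -1.0]]
ft_force: [0.8, -0.4, -1.2]
grip_width: 0.0146
gripper_force: 91.3
```

```bash
python3 f.py
```

```text
15.1667 [ 0.53991 -0.16799  0.04831] [ 0.18  0.01 -0.67 -0.01 -0.   -0.01] [0.66 0.67 0.32 0.04 0.03 0.02] 91.29310011863708 [-7.94828547e-05 -2.78318874e-05 -9.99999996e-01]
```

Request:
step_arm(targets=[[[0.002, 0, 0], [0, 0, 0]], [[0.004, 0, 0], [0, 0, 0]], [[0.004, 0, 0], [0, 0, 0]], [[0.004, 0, 0], [0, 0, 0]], [[0.004, 0, 0], [0, 0, 0]]])

```text
time_s: 15.58
position: [0.5412, -0.1679, 0.0483]
tool_rot: [[0.999, 0.032, 0.0], [0.032, -0.999, 0.0], [0.0, -0.0, -1.0]]
ft_force: [-0.9, -0.4, -1.4]
grip_width: 0.0141
gripper_force: 91.3
```

Request:
step_arm(targets=[[[0.002, 0, 0], [0, 0, 0]], [[0.004, 0, 0], [0, 0, 0]], [[0.004, 0, 0], [0, 0, 0]], [[0.004, 0, 0], [0, 0, 0]], [[0.004, 0, 0], [0, 0, 0]]])

```text
time_s: 16.0
position: [0.5423, -0.1679, 0.0483]
tool_rot: [[0.999, 0.032, -0.0], [0.032, -0.999, 0.0], [-0.0, -0.0, -1.0]]
ft_force: [-0.3, 0.1, -1.2]
grip_width: 0.0144
gripper_force: 91.3
```

```bash
python3 f.py
```

```text
16.4 [ 0.5423  -0.16791  0.0483 ] [-0.55  0.11 -0.91  0.03  0.11  0.  ] [0.51 0.48 0.22 0.02 0.04 0.02] 91.32385611534119 [-9.16959341e-05 -6.14939667e-05 -9.99999994e-01]
```

Request:
step_arm(targets=[[[0.002, 0, 0], [0, 0, 0]], [[0.004, 0, 0], [0, 0, 0]], [[0.004, 0, 0], [0, 0, 0]], [[0.004, 0, 0], [0, 0, 0]]])

```text
time_s: 16.73
position: [0.5433, -0.1678, 0.0482]
tool_rot: [[0.999, 0.032, -0.001], [0.032, -0.999, 0.0], [-0.001, -0.0, -1.0]]
ft_force: [-2.9, -0.2, -0.8]
grip_width: 0.0144
gripper_force: 91.5
```

```bash
python3 f.py
```

```text
17.1333 [ 0.54337 -0.16781  0.04825] [-4.02  0.1  -0.24 -0.01  0.54  0.01] [0.41 0.36 0.41 0.03 0.05 0.03] 91.46095275878906 [-4.40709822e-04 -2.02754979e-04 -9.99999882e-01]
```

Request:
step_arm(targets=[[[0.002, 0, 0], [0, 0, 0]], [[0.004, 0, 0], [0, 0, 0]], [[0.004, 0, 0], [0, 0, 0]], [[0.004, 0, 0], [0, 0, 0]]])

```text
time_s: 17.47
position: [0.5443, -0.1677, 0.0482]
tool_rot: [[0.999, 0.032, -0.001], [0.032, -0.999, 0.0], [-0.001, -0.0, -1.0]]
ft_force: [-6.3, -1.1, 0.1]
grip_width: 0.0144
gripper_force: 91.6
```

```bash
python3 f.py
```

```text
17.8667 [ 0.54431 -0.16775  0.04819] [-5.94 -0.14 -0.02 -0.03  0.8   0.01] [0.61 0.35 0.46 0.03 0.03 0.04] 91.57528638839722 [-1.15886665e-03 -3.46853020e-04 -9.99999268e-01]
```

Request:
step_arm(targets=[[[0.001, 0, 0], [0, 0, 0]], [[0.002, 0, 0], [0, 0, 0]], [[0.002, 0, 0], [0, 0, 0]], [[0.002, 0, 0], [0, 0, 0]], [[0.002, 0, 0], [0, 0, 0]], [[0.002, 0, 0], [0, 0, 0]]])

```text
time_s: 18.37
position: [0.5446, -0.1677, 0.0482]
tool_rot: [[0.999, 0.032, -0.002], [0.032, -0.999, 0.0], [-0.002, -0.001, -1.0]]
ft_force: [-7.2, 0.2, 1.2]
grip_width: 0.0142
gripper_force: 91.7
```

```bash
python3 f.py; python3 m.py w5.png 2>/dev/null
```

```text
18.7667 [ 0.54454 -0.1677   0.04817] [-7.65 -0.36  0.71 -0.09  1.05 -0.02] [0.5  0.49 0.4  0.02 0.02 0.04] 91.70454740524292 [-2.01820868e-03 -5.34253891e-04 -9.99997821e-01]
s -0.045 n 280 z 0.0521
s -0.035 n 751 z 0.0516
s -0.025 n 791 z 0.0508
s -0.015 n 821 z 0.0501
s -0.005 n 831 z 0.0493
s 0.005 n 923 z 0.0587
ledge nan clamp 0.058703898522071946
handle top 0.07173210479562013 [ 0.00066351 -0.01002411]
18.8167 [ 0.54455942 -0.16768025  0.04816021] [-7.65515151 -0.15528264  0.2853871 ] [-0.05710844  1.07783111 -0.03394061]
```

View pics/w5.png

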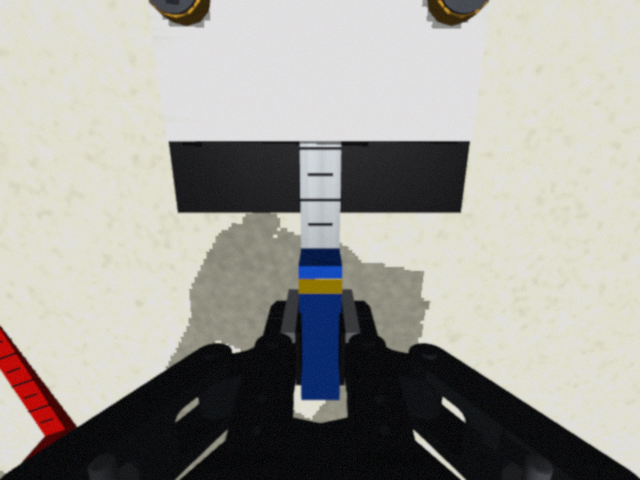

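The blade is centred and straight under the clamp, with the clamp edge at row 142. The tip is about 37 mm in, the drag is a steady 7.6 N, and the gauge is level and hasn't slipped in the grip. I'm handing it in.

```bash
python3 -c "
from rig import close_job
print(close_job())"
```

```text
the job is handed in; nothing more can be done
None
```

I handed the job in with the taper gauge still gripped and held still, lying flat and straight about 37 mm into the gap, with a snug drag of about 7.6 N; no verdict was returned.

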